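# Pack the reagent vials into two stack-nest bins

### The arm

A 6-joint arm with a two-finger parallel gripper is mounted at the origin on a cart in front of the work surface, level with it; the furniture and walls round the work are solid. World frame = base frame: x ahead of the robot, y to its left, z up, the work surface at z = 0. Lengths are in mm, angles in degrees, forces in N, time in s.
With the tool pointing down it reaches from about 300 to 850 mm from the base axis. Payload 4.2 kg.
Tool frame: the origin (TCP) lies midway between the tips of the shut fingers; the grasp point (between the pads) lies 19 mm behind it; z points along the fingers, y is the line along which they close (so a half turn about z gives the same grasp; the last joint's range is limited). The gripper opens to 91 mm and grips with 3 to 60 N. Pads are 32 mm wide; open, the fingers measure 118 mm over their backs; the gripper's body (76 mm by 178 mm) begins 60 mm behind the grasp point.
Start: joints at [74.37, 18.312, 89.639, -0, 72.044, -1.146], TCP at [143.818, 556.74, 213.976] pointing down, gripper open.
Joint ranges: [-177.97, 177.97], [-48.28, 115.42], [12.27, 149.76], [-77.06, 257.06], [2.81, 150.46], [-146.56, 146.56]. Speed limits (degrees/s): [147.25, 147.25, 180, 180, 180, 180].

### API

Orientations are given as [roll, pitch, yaw] about the fixed x, y, z axes, in that order (R = Rz(yaw) Ry(pitch) Rx(roll)).
In Python, from workcell import env gives the robot as it stands.
- The arm moves only by the shell command python3 -m jog 'ROWS' [FORCE]. ROWS is a JSON object of lists of equal length, an entry for each row: "jaw": the finger opening in mm, from 0 to 91.2; "slide": the shift along the tool's x, y, z in units of 30 mm (1.0 is 30 mm), a list of three; "spin": the turn about the tool's z in units of 8 degrees (1.0 is 8 degrees). In form: {"jaw": [jaw, ...], "slide": [[dx, dy, dz], ...], "spin": [spin, ...]}. A call has 1 to 10 rows; each row shifts and turns the commanded pose from where the row before left it, along the tool's axes as they then stand; what a row does not reach is not made up. A row lasts 1/10 s, in which the tool goes at most 50 mm and 8.59 degrees, less where a joint would pass 70% of its speed; a pose out of reach is approached as far as the arm can. A call is refused whole if a number of a shift passes 1 or a number of a turn 1, either way. A call with a gripper value outside its range is refused whole. The fingers move at their own pace and stop on an object; FORCE is the grip in N (left out, the last holds). Time passes only in rows, so rows that do not move let the fingers close. It gives the time, the measured TCP pose, the force, the opening and the grip force at its end, in the units of the state.
- env.state(): the state, without advancing time (a new reading comes with each control period).
- env.grab_frame(name): name is "scene" or "side" or "wrist"; returns the picture (420x560x3 uint8, red, green, blue); there is no depth.
- env.camera_model(name): a dict with "fx", "fy", "cx", "cy" (pixels), "camera_from_world" (4x4, takes a point from world to camera coordinates). Camera axes: x right, y up, looking along -z (the intrinsics and any distortion apply to the point x, -y, -z); pixel columns grow to the right and rows downward; lengths in mm; the calibration is good to about 2 mm. A picture is of the moment at which its call begins: read the wrist's pose just before it. camera_model takes no time and is no camera call; for the wrist camera it gives the pose at the moment of the call.
- env.job_done(): hands the job in; it is judged then, once.
The state is a dict: "time_s": time; "qpos": joint angles; "qvel": joint speeds; "effort": joint torques, N m; "ee_pos": TCP position; "ee_rot": TCP orientation; "force": force on the tool from outside, world axes, zero at the start; "torque": the same for the moment, N m; "gripper_width": finger opening in mm; "gripper_force": force on a finger pad.
Only numpy, scipy, OpenCV 4.12 (cv2) and the standard library are available. Lean on these libraries where they do the work, as an engineer would, in place of code of your own. Each camera call takes 0.05 s, during which the arm holds its last target. There are 200 camera calls.

### The job

Collect the reagents for the fridge: stand the two red-capped vials in the blue bin without a divider, then lift the other blue bin by its white divider, turn it half a turn against the first (yellow cards at opposite ends) and seat it level on that bin's ledges, so that it stacks above the vials instead of nesting down on them. Stand the two amber, blue-capped vials in this upper bin, one in each compartment, and leave the green-capped look-alikes where they are. Put everything down gently, not dropped, and keep all vials upright.

Things in the scene. Friction and masses are not known exactly. Their poses are not given: they have to be found in the camera images.
- lower_bin: Blue open stack-nest bin without divider; stays at the bottom. foot 136 x 100 mm (x, y), rim 167 x 131 mm, 70 mm high, walls and floor 3 mm. Origin: centre of underside; x to its rear end, y across, z up. Floor x ±49, y ±47 mm. Front (-x) end: yellow card outside, one wide pilaster inside; rear: two narrow ones; their tops, 64 mm up, are the stacking ledges. Loose, 300 g.
- upper_bin: The same blue bin with a white divider across its middle (x = 0), by which it is lifted: grip bar 12 mm thick (x), 110 mm long (y), 54 to 76 mm above the underside. foot 136 x 100 mm (x, y), rim 167 x 131 mm, 70 mm high, walls and floor 3 mm. Origin: centre of underside; x to its rear end, y across, z up. Floor of each compartment 3 to 49 mm from the middle, y -47..47. Loose, 180 g.
- upper_label (a point): Middle of the yellow card in a sloping white holder on the front end of the divided bin, at x -90, y 0, z 58 mm in its frame; the holder reaches x -99. It starts roughly towards the robot. With the bins the same way round they nest; with the cards at different ends the divided bin rests on the ledges.
- lower_label (a point): Middle of the yellow card on the front end of the bottom bin, at x -90, y 0, z 58 mm in its frame; roughly towards the robot. Seated on its ledges, the turned bin's foot is 6 mm inside its rim (6 mm play each side), its underside 64 mm above this bin's underside, clear of vials below (tops at 56 mm).
- vial_red_0: A small reagent vial: white body with a red band on its label, with a red screw cap, standing. 23 mm across, 53 mm high in all; the body is 22 mm across up to 42 mm, the cap 20 mm across above that. Origin: centre of its underside; z points up its axis. About 30 g. One of two alike; they belong in the bottom bin.
- vial_red_1: A small reagent vial: white body with a red band on its label, with a red screw cap, standing. 23 mm across, 53 mm high in all; the body is 22 mm across up to 42 mm, the cap 20 mm across above that. Origin: centre of its underside; z points up its axis. About 30 g. One of two alike; they belong in the bottom bin.
- vial_amber_0: A small reagent vial: amber-brown glass with a blue band on its white label, with a blue screw cap, standing. 23 mm across, 53 mm high in all; the body is 22 mm across up to 42 mm, the cap 20 mm across above that. Origin: centre of its underside; z points up its axis. About 30 g. One of two alike; they belong in the upper bin.
- vial_amber_1: A small reagent vial: amber-brown glass with a blue band on its white label, with a blue screw cap, standing. 23 mm across, 53 mm high in all; the body is 22 mm across up to 42 mm, the cap 20 mm across above that. Origin: centre of its underside; z points up its axis. About 30 g. One of two alike; they belong in the upper bin.
- vial_green_0: A small reagent vial: white body with a green band on its label, with a green screw cap, standing. 23 mm across, 53 mm high in all; the body is 22 mm across up to 42 mm, the cap 20 mm across above that. Origin: centre of its underside; z points up its axis. About 30 g. One of two alike; they stay on the bench.
- vial_green_1: A small reagent vial: white body with a green band on its label, with a green screw cap, standing. 23 mm across, 53 mm high in all; the body is 22 mm across up to 42 mm, the cap 20 mm across above that. Origin: centre of its underside; z points up its axis. About 30 g. One of two alike; they stay on the bench.
There are look-alikes about, which are no part of the job. What is shaped like the vial_amber_0 but turquoise is not meant.

How it is judged (in metres and radians):
At the end, for the whole second after the job is handed in: Red vials stand in the bottom bin, one amber vial in each compartment of the divided bin, upright (0.15 rad); that bin sits turned half a turn (0.15 rad), level (0.05 rad), underside 60-68 mm above the other's, centred within 12 mm; green vials upright, moved under 20 mm; all at rest, released (x of vial_red_0 in the frame of lower_bin between -0.062 and 0.062 m and y of vial_red_0 in the frame of lower_bin between -0.048 and 0.048 m and z of vial_red_0 in the frame of lower_bin between -0.004 and 0.012 m and angle between each of vial_red_0, vial_red_1's own z axis and vertical below 0.15 rad and linear speed of each of vial_red_0, vial_red_1, upper_bin, lower_bin below 0.03 m/s and x of vial_red_1 in the frame of lower_bin between -0.062 and 0.062 m and y of vial_red_1 in the frame of lower_bin between -0.048 and 0.048 m and z of vial_red_1 in the frame of lower_bin between -0.004 and 0.012 m and ((x of vial_amber_0 in the frame of upper_bin between -0.06 and -0.008 m and y of vial_amber_0 in the frame of upper_bin between -0.048 and 0.048 m and z of vial_amber_0 in the frame of upper_bin between -0.004 and 0.012 m and angle between each of vial_amber_0, vial_amber_1's own z axis and vertical below 0.15 rad and linear speed of each of vial_amber_0, vial_amber_1 below 0.03 m/s and x of vial_amber_1 in the frame of upper_bin between 0.008 and 0.06 m and y of vial_amber_1 in the frame of upper_bin between -0.048 and 0.048 m and z of vial_amber_1 in the frame of upper_bin between -0.004 and 0.012 m) or (x of vial_amber_1 in the frame of upper_bin between -0.06 and -0.008 m and y of vial_amber_1 in the frame of upper_bin between -0.048 and 0.048 m and z of vial_amber_1 in the frame of upper_bin between -0.004 and 0.012 m and angle between each of vial_amber_1, vial_amber_0's own z axis and vertical below 0.15 rad and linear speed of each of vial_amber_1, vial_amber_0 below 0.03 m/s and x of vial_amber_0 in the frame of upper_bin between 0.008 and 0.06 m and y of vial_amber_0 in the frame of upper_bin between -0.048 and 0.048 m and z of vial_amber_0 in the frame of upper_bin between -0.004 and 0.012 m)) and z of upper_bin in the frame of lower_bin between 0.06 and 0.068 m and x of upper_bin in the frame of lower_bin between -0.012 and 0.012 m and y of upper_bin in the frame of lower_bin between -0.012 and 0.012 m and x of upper_label in the frame of lower_bin above 0.06 m and angle between the x axis of upper_bin and the x axis of lower_bin, either way round below 0.15 rad and angle between upper_bin's own z axis and vertical below 0.05 rad and angle between lower_bin's own z axis and vertical below 0.03 rad and height (world z) of lower_bin below 0.006 m and distance of each of vial_green_0, vial_green_1 from where it was at the start of the episode below 0.02 m and angle between each of vial_green_0, vial_green_1's own z axis and vertical below 0.1 rad); the robot touches nothing.
It fails at once if a vial is tipped over (more than 0.7 rad) (angle between any of vial_red_0, vial_red_1, vial_amber_0, vial_amber_1, vial_green_0, vial_green_1's own z axis and vertical above 0.7 rad).
It fails at once if a green-capped vial is shifted more than 20 mm (distance of any of vial_green_0, vial_green_1 from where it was at the start of the episode above 0.02 m).
It fails at once if a vial or the divided bin is dropped (falls freely faster than 0.6 m/s, about 18 mm) ((linear speed of vial_red_0 above 0.6 m/s and contact force between vial_red_0 and anything else below 0.01 N) or (linear speed of vial_red_1 above 0.6 m/s and contact force between vial_red_1 and anything else below 0.01 N) or (linear speed of vial_amber_0 above 0.6 m/s and contact force between vial_amber_0 and anything else below 0.01 N) or (linear speed of vial_amber_1 above 0.6 m/s and contact force between vial_amber_1 and anything else below 0.01 N) or (linear speed of upper_bin above 0.6 m/s and contact force between upper_bin and anything else below 0.01 N)).
It also fails if it takes over 112 s, if anything falls off the work surface, if the arm or the gripper's body presses on something with over 40 N, if the wrist force passes 120 N, or if a joint passes its speed limit or range.

## Working session

There is one attempt and no reset: what is moved stays moved. The work goes in short steps, Python scripts to look and compute and a shell command to move; the robot and the scene stay as the last step left them, time stands still between calls to the robot, and variables do not carry over. Pictures are saved under pics/ and viewed, at most 14 in all, crops included, and the job is handed in when it is done.

```bash
mkdir -p pics; ls
python3 - <<'E'
from workcell import env
import cv2
for n in("scene","side","wrist"):
    m=env.camera_model(n);print(n,{k:(v if not hasattr(v,'tolist') else v.tolist()) for k,v in m.items()})
    cv2.imwrite(f"pics/{n}0.png",env.grab_frame(n)[...,::-1])
print(env.state())
E
```

```text
pics
scene {'fx': 407.31744252206863, 'fy': 407.31744252206863, 'cx': 282.17698897527487, 'cy': 209.14113072573025, 'camera_from_world': [[-0.6875066103796655, -0.7258064105249274, 0.02323176973851294, 289.3664115513498], [0.3656509661487406, -0.3183613119570685, 0.8746115972267156, -303.67785437866695], [-0.6274026072935586, 0.609795973658317, 0.4842673217050165, -504.7826046989827], [0.0, 0.0, 0.0, 1.0]]}
side {'fx': 384.46679949138934, 'fy': 384.46679949138934, 'cx': 277.7140820260041, 'cy': 211.00944690814129, 'camera_from_world': [[-0.9306272685956274, -0.3659144000777713, -0.006287985525340902, 463.81260254173844], [0.13607955538061103, -0.36193773583731476, 0.9222165851817963, -180.78566457737057], [-0.3397281877525875, 0.8573842354467935, 0.3866225953739122, -597.2199018337493], [0.0, 0.0, 0.0, 1.0]]}
wrist {'fx': 307.6175413989349, 'fy': 307.6175413989349, 'cx': 277.74883003974156, 'cy': 208.83919085333315, 'camera_from_world': [[0.24965473734467292, 0.9683324892943761, -0.0021684783423033017, -574.2797678104272], [-0.9308682912723484, 0.2393776471465959, -0.2760118953057271, 32.35059350811869], [-0.26675220041278436, 0.07092624495571757, 0.9611517733175239, -393.0863257255447], [0.0, 0.0, 0.0, 1.0]]}
{'time_s': 0.15, 'qpos': array([ 7.43713573e+01,  1.83418772e+01,  8.96893641e+01,  9.48263252e-04,
        7.20427091e+01, -1.14601358e+00]), 'qvel': array([ 0.0342231 , -0.04901783, -0.06096969, -0.11146197,  0.08601552,
       -0.0082416 ]), 'effort': array([-2.80339327e-05, -4.12779915e+01, -2.32153398e+01,  7.29014701e-02,
        4.33186674e-02, -6.55175745e-05]), 'ee_pos': array([143.69599358, 556.37653497, 213.33362293]), 'ee_rot': array([-1.79926082e+02, -2.38054784e-03,  1.65517076e+02]), 'force': array([ 0.71013733,  0.45094891, -0.64482239]), 'torque': array([-0.02012044,  0.02643542,  0.02734757]), 'gripper_force': 0.0, 'gripper_width': 91.26716224574847}
```

View pics/scene0.png

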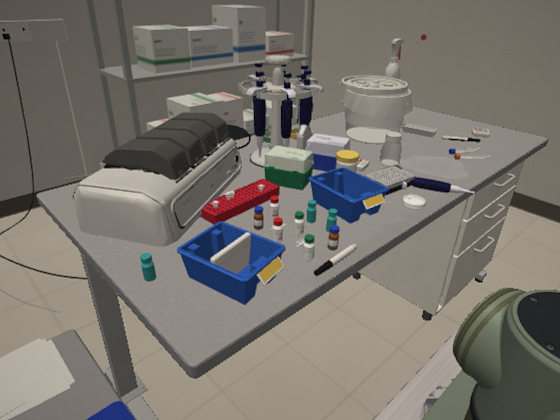

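View pics/side0.png

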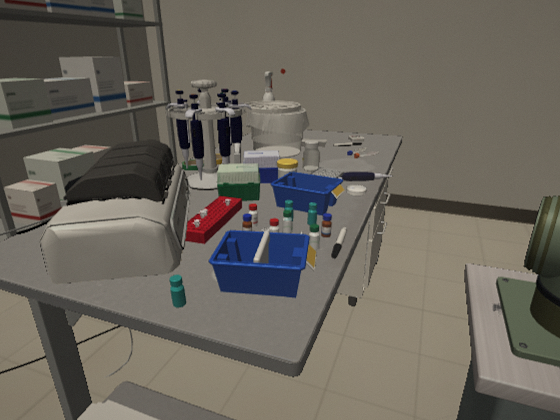

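The scene shows the divided bin at (232,258), the plain bin at (348,193), and vials between them. There is a lone turquoise look-alike at (148,267), and more at (312,211) and (333,220). I'll take enlarged crops to tell the caps apart.

Run:
```python
import cv2
a=cv2.imread("pics/scene0.png")[180:310,160:400]
cv2.imwrite("pics/c1.png",cv2.resize(a,(800,433),interpolation=cv2.INTER_CUBIC))
a=cv2.imread("pics/side0.png")[165:315,160:400]
cv2.imwrite("pics/c2.png",cv2.resize(a,(800,500),interpolation=cv2.INTER_CUBIC))
```

```text
(no output)
```

View pics/c1.png

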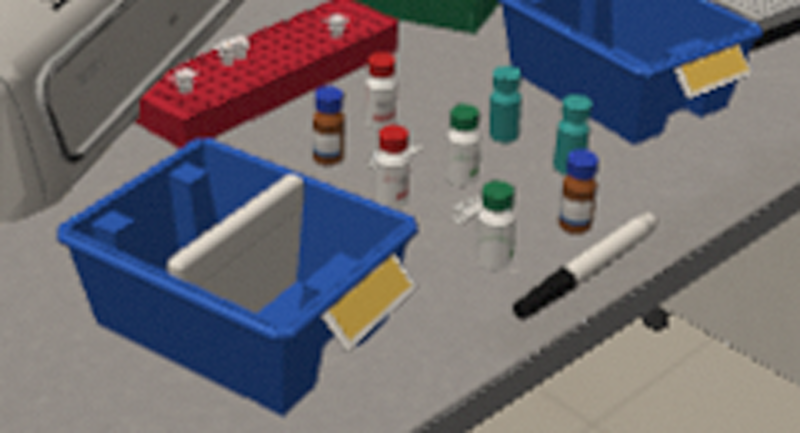

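View pics/c2.png

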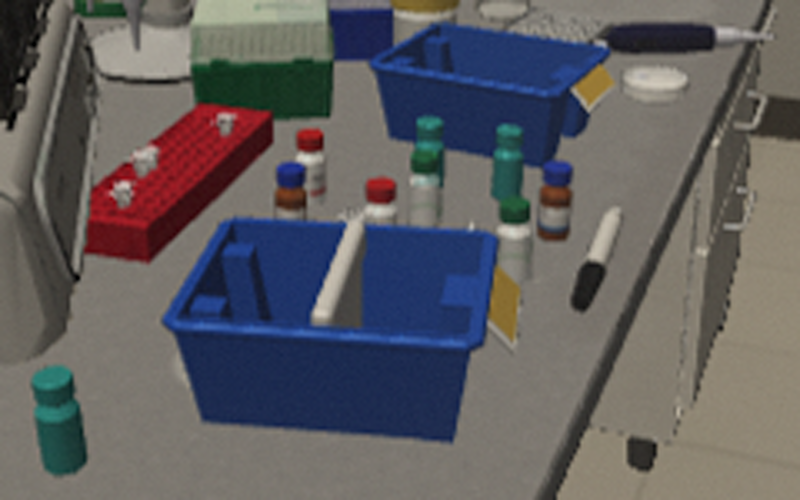

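View pics/wrist0.png

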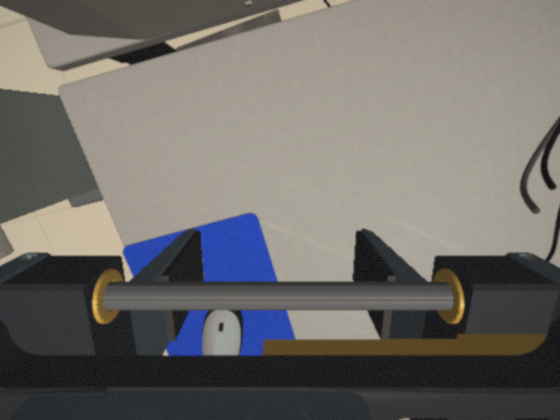

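Candidates, in scene pixels:
- **Red caps:** (274,200) and (278,222), white bodies with a red band. These go in the plain bin.
- **Blue caps on amber glass:** (259,210) and (334,230). These go in the upper bin.
- **Green caps:** (299,215) and (309,239). These stay where they are.
- **Turquoise all over:** (312,203), (333,213) and (148,260). These are not meant.

The enlarged crops confirm this. Next I'll triangulate.

```bash
cat > h.py <<'E'
import numpy as np, cv2
from scipy.optimize import least_squares
from workcell import env
def proj(m,P):
    P=np.atleast_2d(P);c=P@np.array(m["camera_from_world"])[:3,:3].T+np.array(m["camera_from_world"])[:3,3]
    return np.c_[m["cx"]+m["fx"]*c[:,0]/-c[:,2], m["cy"]-m["fy"]*c[:,1]/-c[:,2]]
def onz(m,uv,z):
    T=np.array(m["camera_from_world"]);R,t=T[:3,:3],T[:3,3];o=-R.T@t
    d=R.T@np.array([(uv[0]-m["cx"])/m["fx"],-(uv[1]-m["cy"])/m["fy"],-1]);return o+d*(z-o[2])/d[2]
def tri(ms,uvs,z=None):
    f=lambda p:np.concatenate([(proj(m,p)[0]-u) for m,u in zip(ms,uvs)])
    r=least_squares(f,[*onz(ms[0],uvs[0],47)]);return r.x,np.abs(r.fun).max()
E
python3 - <<'E'
from h import *
S,D=env.camera_model("scene"),env.camera_model("side")
k=10/3
s=lambda u:np.array([160+u[0]/k,180+u[1]/k]);d=lambda u:np.array([160+u[0]/k,165+u[1]/k])
V=dict(redA=((381,65),(310,140)),redB=((393,140),(380,190)),ambA=((329,100),(291,176)),ambB=((581,165),(557,174)),
grA=((464,117),(425,161)),grB=((497,195),(514,210)),tq1=((507,77),(430,128)),tq2=((576,110),(509,138)))
for n,(a,b) in V.items():
    p,e=tri([S,D],[s(a),d(b)]);print(n,p.round(1),round(e,2),"z47.5:",onz(S,s(a),47.5)[:2].round(1),onz(D,d(b),47.5)[:2].round(1))
def fit(sc,sd,g):
    L=[];
    def f(q):
        c,si=np.cos(q[2]),np.sin(q[2]);out=[]
        for m,t,pts in((S,s,sc),(D,d,sd)):
            for key,uv in pts.items():
                lx,ly,lz=key;out.append(proj(m,[q[0]+c*lx-si*ly,q[1]+si*lx+c*ly,lz])[0]-t(uv))
        return np.concatenate(out)
    r=least_squares(f,g);print(r.x[:2].round(1),np.degrees(r.x[2]).round(1),np.abs(r.fun).max().round(1))
    return r.x
# corners: keys local; front=-x
a,b=81.5,63.5
g=onz(S,s((235,235)),60); print(g)
fl,fr,rl,rr=(-a,b,70),(-a,-b,70),(a,b,70),(a,-b,70)
for y0 in(0,.5,-.5): fit({fr:(415,228),fl:(280,330),rl:(60,232),rr:(203,142)},{fl:(480,352),fr:(495,235),rl:(165,322),rr:(232,220),},[g[0],g[1],y0])
g=onz(S,s((635,20)),60);print(g)
for y0 in(0,): fit({fr:(760,33),fl:(637,74),rl:(503,0)},{fl:(560,86),fr:(607,47),rl:(373,66),rr:(430,28)},[g[0],g[1],y0])
print(env.state()["ee_pos"])
E
```

```text
redA [ 630.5 -171.1   47.2] 0.27 z47.5: [ 631.2 -171.5] [ 629.2 -168.9]
redB [ 549.1 -107.    46.5] 0.02 z47.5: [ 547.9 -105.9] [ 548.2 -104.8]
ambA [ 616.8 -110.    45.9] 0.43 z47.5: [ 616.3 -109.3] [ 613.9 -104.9]
ambB [ 445.7 -175.3   46.8] 0.27 z47.5: [ 445.8 -175.1] [ 444.7 -172.2]
grA [ 537.1 -161.5   48.1] 0.19 z47.5: [ 538.4 -162.7] [ 537.  -161.7]
grB [ 456.7 -108.6   47.1] 0.34 z47.5: [ 457.3 -109. ] [ 455.8 -106.4]
tq1 [ 557.1 -225.9   47.2] 0.5 z47.5: [ 558.5 -227.1] [ 555.2 -222.1]
tq2 [ 496.3 -230.1   45.3] 0.2 z47.5: [ 494.6 -227.7] [ 494.3 -223.7]
[514.7072272   47.58918698  60.        ]
[507.4  50.7] 12.5 3.6
[507.4  50.7] 12.5 3.6
[507.4  50.7] 12.5 3.6
[ 541.78135069 -350.48254909   60.        ]
[ 544.3 -338.8] -5.8 4.2
[143.69599358 556.37653497 213.33362293]
```

The two views agree to about a pixel: cap heights triangulate at about 47 mm. I'll spin the tool to yaw of about 85° and move over the plain bin to take a wrist view.

```bash
python3 -m jog '{"jaw":[91,91,91,91,91,91,91,91,91,91],"slide":[[0,0,-0.2],[0,0,-0.2],[0,0,-0.2],[0,0,-0.2],[0,0,-0.2],[0,0,-0.2],[0,0,-0.2],[0,0,-0.2],[0,0,0],[0,0,0]],"spin":[1,1,1,1,1,1,1,1,1,1]}'
python3 -m jog '{"jaw":[91,91,91,91,91,91,91,91,91,91],"slide":[[-0.95,0.5,0],[-0.95,0.5,0],[-0.95,0.5,0],[-0.95,0.5,0],[-0.95,0.5,0],[-0.95,0.5,0],[-0.95,0.5,0],[-0.95,0.5,0],[-0.95,0.5,0],[-0.95,0.5,0]],"spin":[0,0,0,0,0,0,0,0,0,0]}'
python3 -m jog '{"jaw":[91,91,91,91,91,91,91,91,91,91],"slide":[[-0.95,0.5,0],[-0.95,0.5,0],[-0.95,0.5,0],[-0.95,0.5,0],[-0.95,0.5,0],[-0.95,0.5,0],[-0.95,0.5,0],[-0.95,0.5,0],[-0.95,0.5,0],[-0.95,0.5,0]],"spin":[0,0,0,0,0,0,0,0,0,0]}'
python3 -m jog '{"jaw":[91,91,91,91,91,91,91,91,91,91],"slide":[[-0.95,0.5,0],[-0.95,0.5,0],[-0.95,0.5,0],[-0.95,0.5,0],[-0.95,0.5,0],[-0.95,0.5,0],[-0.95,0.5,0],[-0.95,0.5,0],[0,0,0],[0,0,0]],"spin":[0,0,0,0,0,0,0,0,0,0]}'
python3 - <<'E'
from h import *
import json
m=env.camera_model("wrist");cv2.imwrite("pics/w1.png",env.grab_frame("wrist")[...,::-1])
json.dump({k:np.array(v).tolist() for k,v in m.items()},open("w1.json","w"))
E
```

```text
time_s: 1.15
ee_pos: [143.8, 556.6, 261.8]
ee_rot: [-180.0, 0.0, 85.2]
force: [-0.3, -0.5, 0.2]
gripper_width: 90.6
gripper_force: 0.0
time_s: 2.15
ee_pos: [271.2, 259.5, 261.8]
ee_rot: [-180.0, 0.0, 85.5]
force: [0.2, 1.0, -0.0]
gripper_width: 91.2
gripper_force: 0.0
time_s: 3.15
ee_pos: [398.5, -36.3, 261.8]
ee_rot: [-180.0, -0.0, 85.5]
force: [0.7, 1.1, 0.1]
gripper_width: 91.0
gripper_force: 0.0
time_s: 4.15
ee_pos: [499.8, -271.7, 261.1]
ee_rot: [-179.9, -0.1, 85.5]
force: [-0.3, 0.7, 1.0]
gripper_width: 90.6
gripper_force: 0.0
```

View pics/w1.png

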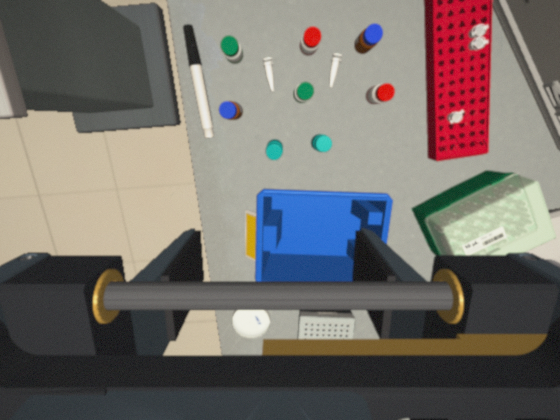

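The wrist view shows the plain bin with rim corners near (258,190) and (391,195) and its yellow card at (250,237). It also shows every cap: red (312,37) and (381,92), amber-blue (372,36) and (229,110), green (230,46) and (304,91).

Run:
```python
from h import *
import json
m=json.load(open("w1.json"));im=cv2.cvtColor(cv2.imread("pics/w1.png"),cv2.COLOR_BGR2HSV)
def blob(u,v,r=16):
    c=im[v-r if v>r else 0:v+r,u-r:u+r].astype(int);h0=im[v,u,0]
    dh=(c[...,0]-h0+90)%180-90
    k=((abs(dh)<12)&(c[...,1]>120)).astype(np.uint8)
    n,l,s,ce=cv2.connectedComponentsWithStats(k);i=1+s[1:,4].argmax();return ce[i]+[u-r,max(0,v-r)],s[i,4]
for n,u in dict(redB=(312,34),redA=(382,92),ambA=(374,32),ambB=(228,110),grA=(305,91),grB=(230,44)).items():
    c,a=blob(*u);print(n,c.round(1),a,onz(m,c,50)[:2].round(1))
for n,u in dict(fl=(258,190),rl=(391,195),f=(256,280),r=(389,230)).items(): print(n,onz(m,u,70)[:2].round(1))
P=[onz(m,u,70) for u in((258,190),(391,195))]
d=P[1]-P[0];print("yaw",np.degrees(np.arctan2(d[1],d[0])),np.linalg.norm(d))
y=np.arctan2(d[1],d[0]);mid=(P[0]+P[1])/2+65.5*np.array([np.sin(y),-np.cos(y),0]);print("ctr",mid)
# check overlay with candidate poses
b=cv2.imread("pics/w1.png")
def rect(X,Y,yaw,a,bb,z,col):
    t=np.radians(yaw);R=np.array([[np.cos(t),-np.sin(t)],[np.sin(t),np.cos(t)]])
    q=np.array([[-a,-bb],[a,-bb],[a,bb],[-a,bb]])@R.T+[X,Y];uv=proj(m,np.c_[q,np.full(4,z)]).astype(np.float32)
    cv2.polylines(b,[np.round(uv).astype(int)],True,col,1)
t=np.degrees(y)
rect(mid[0],mid[1],t,83.5,65.5,70,(0,255,255))
rect(mid[0],mid[1],t,49,47,3,(255,255,255))
cv2.imwrite("pics/w1o.png",cv2.resize(b[170:300,220:430],(800,495)))
```

```text
redB [311.9  36.4] 286 [ 551.2 -106.5]
redA [385.1  92. ] 260 [ 633.8 -171.5]
ambA [372.7  33.7] 291 [ 618.9 -109.2]
ambB [227.4 109.7] 221 [ 447.5 -176.5]
grA [304.8  90.7] 207 [ 540.3 -162.7]
grB [229.2  45.4] 251 [ 458.1 -108.2]
fl [ 476.  -272.1]
rl [ 636.3 -290.9]
f [ 461.7 -392.4]
r [ 634.8 -336. ]
yaw -6.7023086142544885 161.33578037755694
ctr [ 548.49517996 -346.58711056   70.        ]
```

View pics/w1o.png

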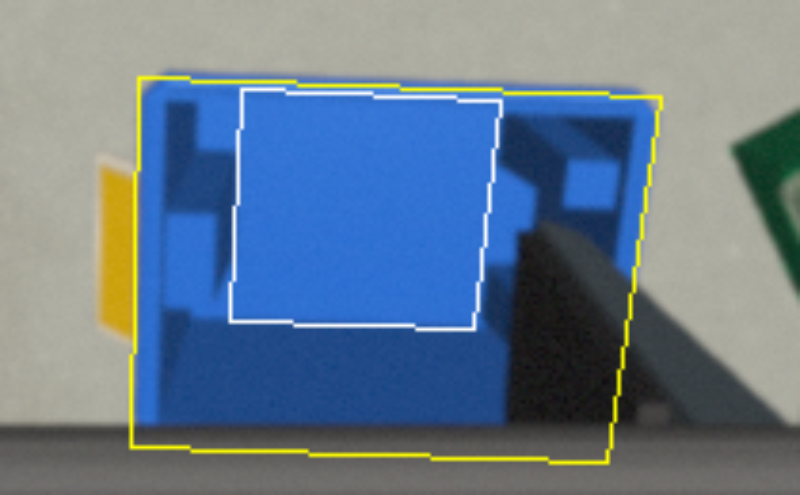

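The plain bin is at about (548,-345) with yaw about -6.5°. I'll now go over red vial B at (550,-106.5).

```bash
python3 -m jog '{"jaw":[60,60,60,60,60,60,60,60,60,60],"slide":[[0.95,0.17,0.6],[0.95,0.17,0.6],[0.95,0.17,0.6],[0.95,0.17,0.6],[0.95,0.17,0.6],[0.95,0.17,0.6],[0,0,0.8],[0,0,0.8],[0,0,0],[0,0,0]],"spin":[0.25,0,0,0,0,0,0,0,0,0]}' 12
```

```text
time_s: 5.2
ee_pos: [548.6, -104.2, 106.6]
ee_rot: [-180.0, -0.0, 83.6]
force: [-0.1, -0.1, 0.6]
gripper_width: 60.0
gripper_force: 0.0
```

```bash
python3 -m jog '{"jaw":[60,60,60,60,60,60,20,20,20,20],"slide":[[-0.07,0.06,0.8],[0,0,0.8],[0,0,0.8],[0,0,0.4],[0,0,0.29],[0,0,0],[0,0,0],[0,0,0],[0,0,0],[0,0,0]],"spin":[0,0,0,0,0,0,0,0,0,0]}' 12
python3 -m jog '{"jaw":[20,20,20,20,20,20,20,20,20,20],"slide":[[0,0,0],[0,0,0],[0,0,-0.3],[0,0,-0.6],[0,0,-0.8],[0,0,-0.8],[0,0,-0.8],[0,0,-0.8],[0,0,0],[0,0,0]],"spin":[0,0,0,0,0,0,0,0,0,0]}'
```

```text
time_s: 6.2
ee_pos: [549.8, -107.1, 13.3]
ee_rot: [-179.9, -0.0, 83.5]
force: [-0.1, -0.0, -0.2]
gripper_width: 31.1
gripper_force: 0.0
time_s: 7.2
ee_pos: [550.2, -107.2, 136.4]
ee_rot: [180.0, -0.0, 83.5]
force: [-0.6, 0.0, -0.5]
gripper_width: 21.8
gripper_force: 12.0
```

```bash
python3 -m jog '{"jaw":[20,20,20,20,20,20,20,20,20,20],"slide":[[-0.6,0.07,0],[-0.9,0.1,0],[-0.9,0.1,0],[-0.9,0.1,0],[-0.9,0.1,0],[-0.9,0.1,0],[-0.9,0.1,0],[-0.6,0.08,0],[-0.48,0.06,0],[0,0,0]],"spin":[0,0,0,0,0,0,0,0,0,0]}'
python3 -m jog '{"jaw":[20,20,20,20,20,20,20,20,20,20],"slide":[[0,0,0.5],[0,0,0.7],[0,0,0.7],[0,0,0.7],[0,0,0.5],[0,0,0.4],[0,0,0.2],[0,0,0.1],[0,0,0],[0,0,0]],"spin":[0,0,0,0,0,0,0,0,0,0]}'
python3 - <<'E'
from h import *
cv2.imwrite("pics/s1.png",cv2.resize(env.grab_frame("scene")[140:290,200:420,::-1],(792,540)))
E
```

```text
time_s: 8.2
ee_pos: [550.3, -322.2, 135.3]
ee_rot: [-179.9, -0.0, 83.4]
force: [0.0, 0.3, 0.4]
gripper_width: 21.9
gripper_force: 12.0
time_s: 9.2
ee_pos: [551.1, -321.2, 23.0]
ee_rot: [179.9, 0.0, 83.5]
force: [0.2, 0.0, -0.5]
gripper_width: 22.1
gripper_force: 12.0
```

View pics/s1.png

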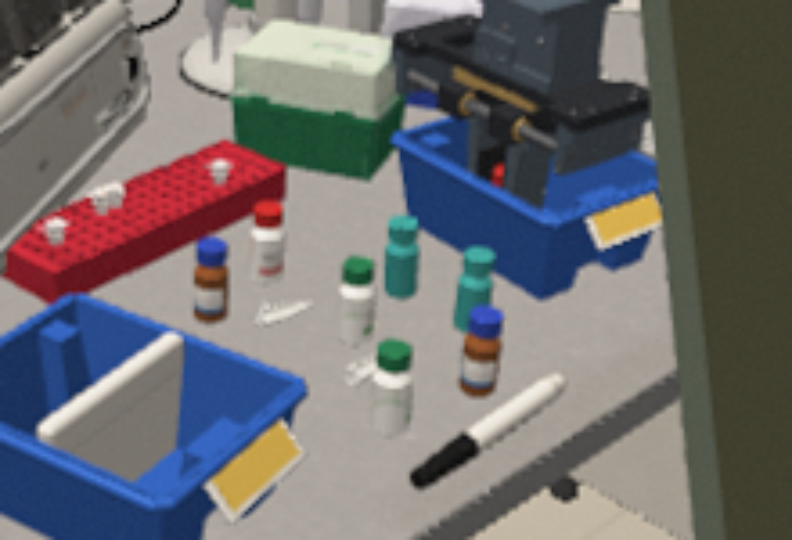

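The vial is inside the plain bin between the fingers, with its red cap at (500,175) of the crop, and nothing else has been disturbed. I'll set it down, release and lift.

```bash
python3 -m jog '{"jaw":[20,20,20,20,28,36,36,36,36,36],"slide":[[0,0,0.1],[0,0,0.08],[0,0,0.03],[0,0,0],[0,0,0],[0,0,0],[0,0,0],[0,0,-0.3],[0,0,-0.6],[0,0,-0.8]],"spin":[0,0,0,0,0,0,0,0,0,0]}'
python3 -m jog '{"jaw":[60,60,60,60,60,60,60,60,60,60],"slide":[[0,0,-0.8],[0,0,-0.8],[0.7,0.35,-0.4],[0.8,0.55,0],[0.8,0.55,0],[0.8,0.55,0],[0.8,0.55,0],[0.8,0.55,0],[0,0,0],[0,0,0]],"spin":[0,0,0,0,0,0,0,0,0,0]}'
```

```text
time_s: 10.25
ee_pos: [550.0, -320.6, 67.1]
ee_rot: [-179.9, -0.1, 83.5]
force: [-0.5, -0.8, 0.9]
gripper_width: 36.6
gripper_force: 0.0
time_s: 11.25
ee_pos: [659.0, -191.1, 127.3]
ee_rot: [-180.0, 0.0, 83.6]
force: [-0.1, 0.2, 0.1]
gripper_width: 60.1
gripper_force: 0.0
```

```bash
python3 -m jog '{"jaw":[60,60,60,60,60,60,60,60,60,60],"slide":[[0.28,-0.48,0],[0.28,-0.48,0],[0,0,0.8],[0,0,0.8],[0,0,0.8],[0,0,0.6],[0,0,0.5],[0,0,0.29],[0,0,0],[0,0,0]],"spin":[0,0,0,0,0,0,0,0,0,0]}'
python3 -m jog '{"jaw":[20,20,20,20,20,20,20,20,20,20],"slide":[[0,0,0],[0,0,0],[0,0,0],[0,0,0],[0,0,0],[0,0,-0.3],[0,0,-0.6],[0,0,-0.8],[0,0,-0.8],[0,0,-0.8]],"spin":[0,0,0,0,0,0,0,0,0,0]}'
```

```text
time_s: 12.25
ee_pos: [632.6, -171.9, 13.9]
ee_rot: [179.9, 0.0, 83.5]
force: [-0.5, -0.5, -0.4]
gripper_width: 60.0
gripper_force: 0.0
time_s: 13.25
ee_pos: [632.2, -171.4, 113.8]
ee_rot: [180.0, -0.0, 83.5]
force: [0.3, -0.6, -0.2]
gripper_width: 21.9
gripper_force: 12.0
```

```bash
python3 -m jog '{"jaw":[20,20,20,20,20,20,20,20,20,20],"slide":[[0,0,-0.7],[-0.6,-0.185,0],[-0.95,-0.293,0],[-0.95,-0.293,0],[-0.95,-0.293,0],[-0.95,-0.293,0],[-0.95,-0.293,0],[-0.95,-0.293,0],[-0.57,-0.18,0],[0,0,0]],"spin":[0,0,0,0,0,0,0,0,0,0]}'
python3 -m jog '{"jaw":[20,20,20,20,20,20,20,20,20,20],"slide":[[0,0,0.5],[0,0,0.7],[0,0,0.7],[0,0,0.7],[0,0,0.5],[0,0,0.4],[0,0,0.2],[0,0,0],[0,0,0],[0,0,0]],"spin":[0,0,0,0,0,0,0,0,0,0]}'
```

```text
time_s: 14.25
ee_pos: [543.8, -371.4, 132.4]
ee_rot: [-179.9, -0.0, 83.3]
force: [-1.0, 0.4, -0.6]
gripper_width: 21.7
gripper_force: 12.0
time_s: 15.25
ee_pos: [546.2, -369.4, 23.2]
ee_rot: [179.9, 0.0, 83.5]
force: [-0.2, 0.6, -0.2]
gripper_width: 21.9
gripper_force: 12.0
```

```bash
python3 -m jog '{"jaw":[20,20,20,20,28,36,36,36,36,36],"slide":[[0,0,0.1],[0,0,0.08],[0,0,0.03],[0,0,0],[0,0,0],[0,0,0],[0,0,0],[0,0,-0.3],[0,0,-0.6],[0,0,-0.8]],"spin":[0,0,0,0,0,0,0,0,0,0]}'
python3 -m jog '{"jaw":[36,36,36,36,36,36,36,36,36,36],"slide":[[0,0,-0.8],[0,0,-0.8],[0,0,-1],[0,0,-1],[-0.5,0,-1],[-0.5,0,-1],[-0.5,0,-0.6],[-0.5,0,0],[0,0,0],[0,0,0]],"spin":[0,0,0,0,0,0,0,0,0,0]}'
python3 - <<'E'
from h import *
import json
m=env.camera_model("wrist");cv2.imwrite("pics/w2.png",env.grab_frame("wrist")[...,::-1])
json.dump({k:np.array(v).tolist() for k,v in m.items()},open("w2.json","w"))
b=cv2.imread("pics/w2.png")
t=np.radians(-6.5);R=np.array([[np.cos(t),-np.sin(t)],[np.sin(t),np.cos(t)]])
for a,bb,z,col in((83.5,65.5,70,(0,255,255)),(49,47,3,(255,255,255))):
    q=np.array([[-a,-bb],[a,-bb],[a,bb],[-a,bb]])@R.T+[548.5,-345];uv=proj(m,np.c_[q,np.full(4,z)])
    print(uv.round(1).tolist());cv2.polylines(b,[np.round(uv).astype(int)],True,col,1)
cv2.imwrite("pics/w2o.png",cv2.resize(b[30:250,150:430],(764,600)))
E
```

```text
time_s: 16.25
ee_pos: [545.1, -368.6, 66.8]
ee_rot: [-179.9, -0.1, 83.5]
force: [0.2, 0.1, -0.2]
gripper_width: 36.0
gripper_force: 0.0
time_s: 17.25
ee_pos: [538.2, -428.1, 250.9]
ee_rot: [-179.8, -0.2, 83.5]
force: [0.6, 0.6, -0.2]
gripper_width: 35.5
gripper_force: 0.0
[[206.4, 174.7], [350.6, 174.8], [358.8, 49.9], [198.5, 50.0]]
[[242.2, 152.9], [314.8, 152.9], [317.2, 77.8], [239.9, 77.8]]
```

View pics/w2o.png

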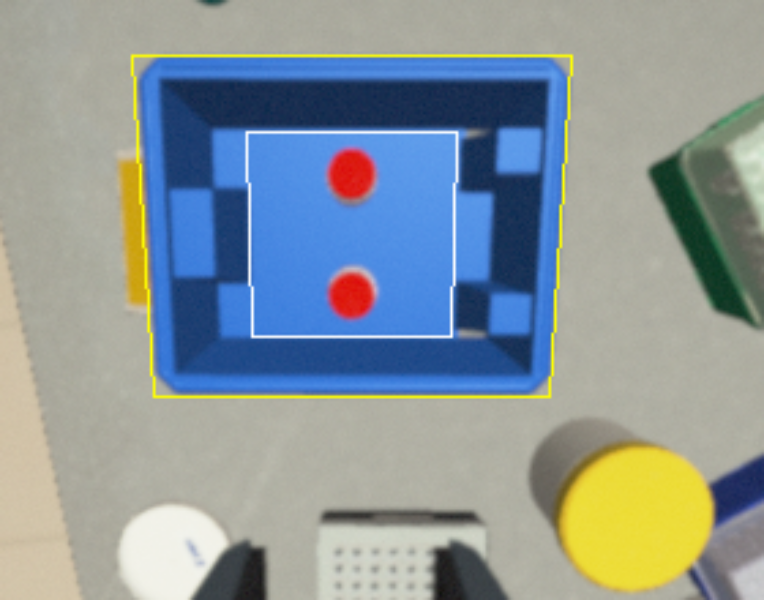

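Both red vials stand upright in the plain bin, and the overlay fits, giving a lower bin pose of about (549,-345), yaw -6.5°. Next I'll look at the divided bin from above.

```bash
python3 -m jog '{"jaw":[60,60,60,60,60,60,60,60,60,60],"slide":[[0.9,-0.17,0],[0.9,-0.17,0],[0.9,-0.17,0],[0.9,-0.17,0],[0.9,-0.17,0],[0.9,-0.17,0],[0.9,-0.17,0],[0.9,-0.17,0],[0.9,-0.17,0],[0.9,-0.17,0]],"spin":[0,0,0,0,0,0,0,0,0,0]}'
python3 -m jog '{"jaw":[60,60,60,60,60,60,60,60,60,60],"slide":[[0.9,-0.17,0],[0.9,-0.17,0],[0.9,-0.17,0],[0.9,-0.17,0],[0.3,0,0],[0,0,0],[0,0,0],[0,0,0],[0,0,0],[0,0,0]],"spin":[0,0,0,0,0,-0.8,-0.8,-0.8,0,0]}'
python3 - <<'E'
from h import *
import json
m=env.camera_model("wrist");cv2.imwrite("pics/w3.png",env.grab_frame("wrist")[...,::-1])
json.dump({k:np.array(v).tolist() for k,v in m.items()},open("w3.json","w"))
b=cv2.imread("pics/w3.png")
t=np.radians(12.5);R=np.array([[np.cos(t),-np.sin(t)],[np.sin(t),np.cos(t)]])
for a,bb,z,col in((83.5,65.5,70,(0,255,255)),(6,55,76,(0,0,255))):
    q=np.array([[-a,-bb],[a,-bb],[a,bb],[-a,bb]])@R.T+[507.4,50.7];uv=proj(m,np.c_[q,np.full(4,z)])
    print(uv.round(1).tolist());cv2.polylines(b,[np.round(uv).astype(int)],True,col,1)
cv2.imwrite("pics/w3o.png",cv2.resize(b[0:260],None,fx=1.4,fy=1.4))
E
```

```text
time_s: 18.3
ee_pos: [517.7, -152.6, 251.8]
ee_rot: [-179.9, -0.1, 83.6]
force: [0.5, -0.1, 0.7]
gripper_width: 59.9
gripper_force: 0.0
time_s: 19.3
ee_pos: [511.4, -36.2, 252.4]
ee_rot: [-179.9, -0.0, 102.6]
force: [-0.5, -0.3, -1.6]
gripper_width: 60.3
gripper_force: 0.0
[[218.4, 172.2], [362.3, 172.5], [372.1, 47.7], [212.0, 47.4]]
[[285.4, 164.0], [296.0, 164.0], [297.9, 57.5], [286.3, 57.4]]
```

View pics/w3o.png

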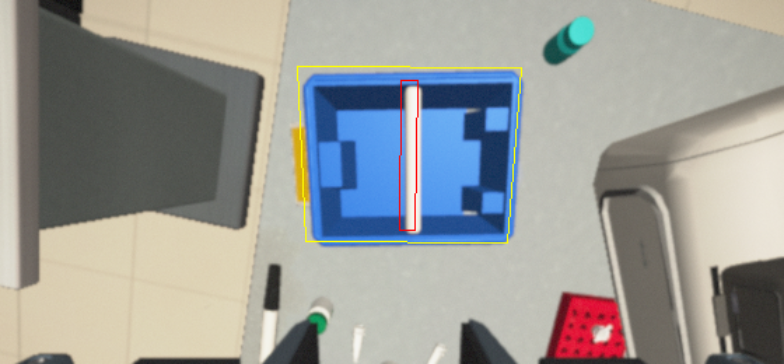

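The divided bin is clear, with its bar from (413,86) to (412,234) in the 1.4× crop and the card on the robot side. The machine at the right stands clear of it. I'll get its exact pose from the bar.

Run:
```python
from h import *
import json
m=json.load(open("w3.json"));im=cv2.cvtColor(cv2.imread("pics/w3.png"),cv2.COLOR_BGR2HSV)
k=((im[...,1]<60)&(im[...,2]>130)).astype(np.uint8);k[:55]=0;k[172:]=0;k[:,:270]=0;k[:,320:]=0
n,l,s,c=cv2.connectedComponentsWithStats(k);i=1+s[1:,4].argmax();print(s[i],c[i])
p=np.argwhere(l==i)[:,::-1];v=cv2.fitLine(p.astype(np.float32),cv2.DIST_L2,0,.01,.01).ravel()
top,bot=p[:,1].min(),p[:,1].max()+1
f=lambda y:(v[2]+v[0]/v[1]*(y-v[3]),y)
A,B=onz(m,f(top),76),onz(m,f(bot),76);d=A-B
print(A[:2],B[:2],np.linalg.norm(d),"ctr",(A+B)/2,"bin yaw",np.degrees(np.arctan2(d[1],d[0]))-90)
print(env.state()["ee_pos"],env.state()["ee_rot"])
```

```text
[ 289   61   12  106 1183] [294.84699915 113.17751479]
[498.88737305 101.70925947] [524.84479428  -5.21589868] 110.03080097343748 ctr [511.86608366  48.24668039  76.        ] bin yaw 13.645299676974403
[511.48501865 -36.19517496 252.56139746] [-1.79962559e+02 -9.90074632e-03  1.02603506e+02]
```

```bash
python3 -m jog '{"jaw":[40,40,40,40,40,40,40,40,40,40],"slide":[[0,0,0],[0.7,0.17,0.5],[0.7,0.17,0.8],[0.7,0.17,0.9],[0.63,0.163,0.9],[0,0,0.9],[0,0,0.8],[0,0,0],[0,0,0],[0,0,0]],"spin":[-0.12,0,0,0,0,0,0,0,0,0]}' 25
```

```text
time_s: 20.35
ee_pos: [513.1, 48.2, 110.4]
ee_rot: [179.8, 0.0, 103.7]
force: [0.2, 0.3, 1.5]
gripper_width: 39.7
gripper_force: 0.0
```

```bash
python3 -m jog '{"jaw":[40,40,40,40,40,5,5,5,5,5],"slide":[[0,-0.04,0.7],[0,0,0.7],[0,0,0.5],[0,0,0.25],[0,0,0],[0,0,0],[0,0,0],[0,0,0],[0,0,0],[0,0,0]],"spin":[0,0,0,0,0,0,0,0,0,0]}' 25
python3 -m jog '{"jaw":[5,5,5,5,5,5,5,5,5,5],"slide":[[0,0,0],[0,0,-0.1],[0,0,-0.2],[0,0,-0.4],[0,0,-0.3],[0,0,0],[0,0,0],[0,0,0],[0,0,0],[0,0,0]],"spin":[0,0,0,0,0,-0.5,-0.7,-0.7,-0.7,-0.7]}'
python3 -m jog '{"jaw":[5,5,5,5,5,5,5,5,5,5],"slide":[[0,0,0],[0,0,0],[0,0,0],[0,0,0.3],[0,0,0.4],[0,0,0.15],[0,0,0.07],[0,0,0],[0,0,0],[0,0,0]],"spin":[-0.7,-0.6,-0.4,0,0,0,0,0,0,0]}'
```

```text
time_s: 21.35
ee_pos: [511.1, 48.0, 45.0]
ee_rot: [179.9, 0.0, 103.7]
force: [-0.5, 0.9, 3.8]
gripper_width: 11.5
gripper_force: 25.0
time_s: 22.35
ee_pos: [511.0, 48.0, 75.3]
ee_rot: [180.0, 0.0, 130.3]
force: [-0.5, -0.1, -2.1]
gripper_width: 12.1
gripper_force: 25.0
time_s: 23.35
ee_pos: [511.0, 48.0, 47.1]
ee_rot: [180.0, 0.0, 143.7]
force: [0.1, 0.3, -1.9]
gripper_width: 12.0
gripper_force: 25.0
```

```bash
python3 -m jog '{"jaw":[5,5,5,5,20,40,40,40,40,40],"slide":[[0,0,0.04],[0,0,0.03],[0,0,0],[0,0,0],[0,0,0],[0,0,0],[0,0,-0.2],[0,0,-0.6],[0,0,-0.8],[0,0,-0.6]],"spin":[0,0,0,0,0,0,0,0,0,0]}'
python3 -m jog '{"jaw":[40,40,40,40,40,40,40,40,40,40],"slide":[[0,0,0],[0,0,0],[0,0,0],[0,0,0],[0,0,0],[0,0,0],[0,0,0],[0,0,0],[0,0,0],[0,0,0]],"spin":[1,1,1,1,1,1,1,1,1,1]}'
python3 -m jog '{"jaw":[40,40,40,40,40,40,40,40,40,40],"slide":[[0,0,0],[0,0,0],[0,0,0],[0,0,0],[0,0,0],[0,0,0],[0,0,0],[0,0,0],[0,0,0],[0,0,0]],"spin":[1,1,1,1,1,1,1,1,1,1]}'
python3 -m jog '{"jaw":[40,40,40,40,40,40,40,40,40,40],"slide":[[0,0,0],[0,0,0],[0,0,0],[0,0,0],[0,0,0.6],[0,0,0.6],[0,0,0.5],[0,0,0.4],[0,0,0],[0,0,0]],"spin":[1,1,0.5,0,0,0,0,0,0,0]}'
```

```text
time_s: 24.35
ee_pos: [511.2, 48.0, 112.4]
ee_rot: [179.9, 0.1, 143.7]
force: [-0.2, 0.4, -0.3]
gripper_width: 40.0
gripper_force: 0.0
time_s: 25.35
ee_pos: [510.8, 48.0, 111.2]
ee_rot: [180.0, -0.0, 63.3]
force: [-0.3, 0.1, -0.3]
gripper_width: 39.8
gripper_force: 0.0
time_s: 26.35
ee_pos: [510.8, 48.0, 111.2]
ee_rot: [-180.0, -0.0, -16.7]
force: [-0.6, 0.5, 0.1]
gripper_width: 39.9
gripper_force: 0.0
time_s: 27.35
ee_pos: [511.0, 48.0, 48.0]
ee_rot: [-180.0, -0.0, -36.3]
force: [0.5, 0.6, 0.7]
gripper_width: 40.0
gripper_force: 0.0
```

```bash
python3 -m jog '{"jaw":[40,40,5,5,5,5,5,5,5,5],"slide":[[0,0,0.1],[0,0,0],[0,0,0],[0,0,0],[0,0,0],[0,0,0],[0,0,0],[0,0,-0.1],[0,0,-0.2],[0,0,-0.4]],"spin":[0,0,0,0,0,0,0,0,0,0]}' 30
python3 -m jog '{"jaw":[5,5,5,5,5,5,5,5,5,5],"slide":[[0,0,-0.6],[0,0,-0.8],[0,0,-0.8],[0,0,-0.6],[0,0,-0.4],[0,0,0],[0,0,0],[0,0,0],[0,0,0],[0,0,0]],"spin":[0,0,0,-0.4,-0.7,-0.9,-0.9,-0.9,-0.9,-0.9]}'
python3 -m jog '{"jaw":[5,5,5,5,5,5,5,5,5,5],"slide":[[0,0,0],[0,0,0],[0,0,0],[0,0,0],[0,0,0],[0,0,0],[0,0,0],[0,0,0],[0,0,0],[0,0,0]],"spin":[-0.9,-0.9,-0.9,-0.9,-0.9,-0.9,-0.9,-0.9,-0.9,-0.7]}'
python3 -m jog '{"jaw":[5,5],"slide":[[0,0,0],[0,0,0]],"spin":[-0.55,0]}'
```

```text
time_s: 28.35
ee_pos: [509.9, 47.9, 65.6]
ee_rot: [179.9, 0.1, -36.3]
force: [-0.4, -0.1, -2.2]
gripper_width: 11.7
gripper_force: 30.0
time_s: 29.35
ee_pos: [510.7, 48.0, 162.7]
ee_rot: [-180.0, -0.0, 8.8]
force: [0.7, 0.6, -1.7]
gripper_width: 11.9
gripper_force: 30.0
time_s: 30.35
ee_pos: [510.7, 48.0, 162.7]
ee_rot: [180.0, -0.0, 79.1]
force: [-0.1, 0.7, -2.7]
gripper_width: 11.9
gripper_force: 30.0
time_s: 30.55
ee_pos: [510.7, 48.0, 162.6]
ee_rot: [180.0, -0.0, 83.3]
force: [-0.9, 0.6, -1.1]
gripper_width: 11.9
gripper_force: 30.0
```

```bash
python3 -m jog '{"jaw":[5,5,5,5,5,5,5,5,5,5],"slide":[[-0.5,0.107,0],[-0.9,0.192,0],[-0.9,0.192,0],[-0.9,0.192,0],[-0.9,0.192,0],[-0.9,0.192,0],[-0.9,0.192,0],[-0.9,0.192,0],[-0.9,0.192,0],[-0.9,0.192,0]],"spin":[0,0,0,0,0,0,0,0,0,0]}'
python3 -m jog '{"jaw":[5,5,5,5,5,5,5,5,5,5],"slide":[[-0.9,0.192,0],[-0.9,0.192,0],[-0.9,0.192,0],[-0.9,0.192,0],[-0.5,0.107,0],[-0.18,0.04,0],[0,0,0],[0,0,0],[0,0,0],[0,0,0]],"spin":[0,0,0,0,0,0,0,0,0,0]}'
python3 - <<'E'
from h import *
print(env.state()["ee_pos"],env.state()["ee_rot"])
a=env.grab_frame("scene")[120:260,260:440,::-1];b=env.grab_frame("side")[120:260,220:400,::-1]
cv2.imwrite("pics/s2.png",cv2.resize(np.hstack([a,b]),(800,311)))
E
```

```text
time_s: 31.55
ee_pos: [534.8, -216.9, 162.0]
ee_rot: [180.0, 0.0, 83.2]
force: [-0.5, 0.3, -1.5]
gripper_width: 11.9
gripper_force: 30.0
time_s: 32.55
ee_pos: [547.5, -344.4, 161.9]
ee_rot: [-180.0, -0.0, 83.3]
force: [0.2, 0.2, -2.4]
gripper_width: 12.0
gripper_force: 30.0
[ 547.47855303 -344.43898293  161.90768617] [-1.79997652e+02 -1.69835545e-02  8.33354136e+01]
```

View pics/s2.png

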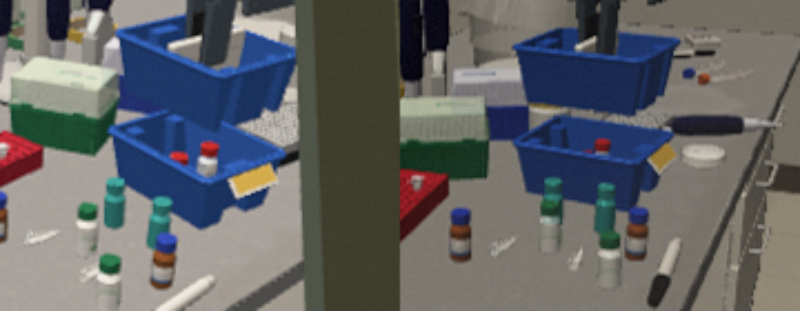

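The turned bin hangs level over the plain bin with its card at the far end. Both red vials are upright below it.

```bash
python3 -m jog '{"jaw":[5,5,5,5,5,5,5,5,5,5],"slide":[[0,0.05,0.2],[0,0,0.4],[0,0,0.4],[0,0,0.35],[0,0,0.2],[0,0,0.08],[0,0,0],[0,0,0],[0,0,0],[0,0,0]],"spin":[0,0,0,0,0,0,0,0,0,0]}'
python3 -m jog '{"jaw":[5,5,5,5,5],"slide":[[0,0,0.04],[0,0,0.04],[0,0,0.03],[0,0,0],[0,0,0]],"spin":[0,0,0,0,0]}'
```

```text
time_s: 33.65
ee_pos: [549.1, -345.7, 113.3]
ee_rot: [179.9, 0.0, 83.3]
force: [-0.0, 0.7, -2.0]
gripper_width: 11.8
gripper_force: 30.0
time_s: 34.15
ee_pos: [548.9, -345.6, 109.4]
ee_rot: [-180.0, -0.0, 83.3]
force: [0.2, -0.4, -2.3]
gripper_width: 11.8
gripper_force: 30.0
```

```bash
python3 -m jog '{"jaw":[5,5,5],"slide":[[0,0,0.03],[0,0,0],[0,0,0]],"spin":[0,0,0]}'
python3 -m jog '{"jaw":[5,5,5],"slide":[[0,0,0.03],[0,0,0],[0,0,0]],"spin":[0,0,0]}'
```

```text
time_s: 34.45
ee_pos: [549.1, -345.7, 108.9]
ee_rot: [180.0, 0.0, 83.3]
force: [-0.3, -0.2, -0.4]
gripper_width: 11.8
gripper_force: 30.0
time_s: 34.75
ee_pos: [549.1, -345.7, 108.9]
ee_rot: [179.9, 0.0, 83.3]
force: [-0.0, 1.2, 5.6]
gripper_width: 11.7
gripper_force: 30.0
```

Run:
```python
from h import *
a=env.grab_frame("scene")[120:260,260:440,::-1];b=env.grab_frame("side")[120:260,220:400,::-1]
cv2.imwrite("pics/s3.png",cv2.resize(np.hstack([a,b]),(800,311)))
```

```text
(no output)
```

View pics/s3.png

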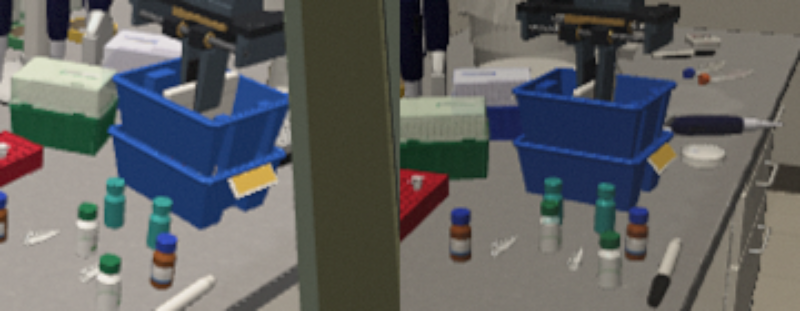

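The bin took up load at TCP 108.9, so its underside is 64 mm up on the ledges, and it sits level. I'll release it, turn to the bin's other axis and fetch the near amber vial at (446.5,-176).

```bash
python3 -m jog '{"jaw":[8,16,30,40,40,40,40,40,40,40],"slide":[[0,0,-0.05],[0,0,0],[0,0,0],[0,0,0],[0,0,-0.2],[0,0,-0.5],[0,0,-0.8],[0,0,-0.8],[0,0,-0.8],[0,0,0]],"spin":[0,0,0,0,0,0,0,0,0,0]}'
python3 -m jog '{"jaw":[45,45,45,45,45,45,45,45,45,45],"slide":[[0,0,0],[0,0,0],[0,0,0],[0,0,0],[0,0,0],[0,0,0],[0,0,0],[0,0,0],[0,0,0],[0,0,0]],"spin":[1,1,1,1,1,1,1,1,1,1]}'
python3 -m jog '{"jaw":[45,45,45,45,45,45,45,45,45,45],"slide":[[0,0,0],[0,0,0],[-0.58,-0.75,0],[-0.58,-0.75,0],[-0.58,-0.75,0],[-0.58,-0.75,0],[-0.58,-0.75,0.2],[-0.58,-0.75,0.6],[-0.58,-0.71,0.8],[0,0,0]],"spin":[1,0.25,0,0,0,0,0,0,0,0]}' 12
```

```text
time_s: 35.85
ee_pos: [550.7, -346.8, 206.6]
ee_rot: [179.6, 0.2, 83.3]
force: [-0.1, -0.2, 0.4]
gripper_width: 40.1
gripper_force: 0.0
time_s: 36.85
ee_pos: [548.5, -345.3, 201.1]
ee_rot: [-179.9, 0.1, 2.9]
force: [-0.8, 0.1, -0.5]
gripper_width: 45.1
gripper_force: 0.0
time_s: 37.85
ee_pos: [440.8, -172.4, 150.5]
ee_rot: [-179.8, 0.6, -6.6]
force: [-0.0, 0.1, -0.4]
gripper_width: 44.8
gripper_force: 0.0
```

```bash
python3 -m jog '{"jaw":[45,45,45,45,45],"slide":[[0,0,0.7],[0,0,0.7],[0,0,0],[0,0,0],[0,0,0]],"spin":[0,0,0,0,0]}' 12
```

```text
time_s: 38.35
ee_pos: [447.2, -176.7, 113.2]
ee_rot: [180.0, -0.1, -6.7]
force: [-0.0, -0.4, 0.2]
gripper_width: 45.3
gripper_force: 0.0
```

```bash
python3 -m jog '{"jaw":[45,45,45,45,45,45,45,20,20,20],"slide":[[0,0,0.7],[0,0,0.7],[0,0,0.7],[0,0,0.6],[0,0,0.4],[0,0,0.2],[0,0,0],[0,0,0],[0,0,0],[0,0,0]],"spin":[0,0,0,0,0,0,0,0,0,0]}' 12
python3 -m jog '{"jaw":[20,20,20,20,20,20,20,20,20,20],"slide":[[0,0,0],[0,0,0],[0,0,-0.3],[0,0,-0.7],[0,0,-0.9],[0,0,-0.9],[0,0,-0.9],[0,0,-0.9],[0,0,-0.7],[0,0,-0.4]],"spin":[0,0,0,0,0,0,0,0,0,0]}'
```

```text
time_s: 39.35
ee_pos: [446.7, -176.3, 13.9]
ee_rot: [180.0, -0.1, -6.7]
force: [-0.2, -0.1, 0.4]
gripper_width: 23.8
gripper_force: 0.0
time_s: 40.35
ee_pos: [446.7, -176.3, 186.4]
ee_rot: [180.0, -0.2, -6.7]
force: [0.3, 0.0, -0.6]
gripper_width: 21.7
gripper_force: 12.0
```

```bash
python3 -m jog '{"jaw":[20,20,20,20,20,20,20,20,20,20],"slide":[[0.25,0.4,0],[0.47,0.77,0],[0.47,0.77,0],[0.47,0.77,0],[0.47,0.77,0],[0.47,0.77,0],[0.38,0.62,0],[0.2,0.34,0],[0,0,0],[0,0,0]],"spin":[0,0,0,0,0,0,0,0,0,0]}'
python3 -m jog '{"jaw":[20,20,20],"slide":[[0,0,0.3],[0,0,0],[0,0,0]],"spin":[0,0,0]}'
```

```text
time_s: 41.35
ee_pos: [522.0, -342.0, 183.2]
ee_rot: [-179.9, 0.1, -6.7]
force: [-0.1, 0.6, -0.4]
gripper_width: 21.7
gripper_force: 12.0
time_s: 41.65
ee_pos: [522.3, -341.7, 175.0]
ee_rot: [-180.0, 0.0, -6.7]
force: [-0.2, -0.1, -0.9]
gripper_width: 21.8
gripper_force: 12.0
```

```bash
python3 -m jog '{"jaw":[20,20,20,20,20,20,20,20,20,20],"slide":[[0.02,0.03,0.4],[0,0,0.6],[0,0,0.6],[0,0,0.6],[0,0,0.45],[0,0,0.25],[0,0,0.07],[0,0,0],[0,0,0],[0,0,0]],"spin":[0,0,0,0,0,0,0,0,0,0]}'
python3 -m jog '{"jaw":[20,20,20,20,20],"slide":[[0,0,0.07],[0,0,0.06],[0,0,0.05],[0,0,0],[0,0,0]],"spin":[0,0,0,0,0]}'
```

```text
time_s: 42.65
ee_pos: [523.6, -343.8, 86.9]
ee_rot: [180.0, -0.1, -6.7]
force: [-0.1, -0.1, 0.4]
gripper_width: 22.1
gripper_force: 12.0
time_s: 43.15
ee_pos: [523.2, -343.5, 80.8]
ee_rot: [-180.0, -0.0, -6.7]
force: [-0.3, -0.2, 1.0]
gripper_width: 21.8
gripper_force: 12.0
```

```bash
python3 -m jog '{"jaw":[24,30,36,36,36,36,36,36,36,36],"slide":[[0,0,0],[0,0,0],[0,0,0],[0,0,-0.2],[0,0,-0.5],[0,0,-0.7],[0,0,-0.8],[0,0,-0.8],[0,0,-0.6],[0,0,0]],"spin":[0,0,0,0,0,0,0,0,0,0]}'
python3 -m jog '{"jaw":[50,50,50,50,50,50,50,50,50,50],"slide":[[0.2,-0.72,0],[0.25,-0.9,0],[0.25,-0.9,0],[0.25,-0.9,0],[0.25,-0.9,0],[0.25,-0.9,0],[0.25,-0.9,0],[0.25,-0.9,0],[0.2,-0.7,0.5],[0.08,-0.4,0.5]],"spin":[0,0,0,0,0,0,0,0,0,0]}'
python3 -m jog '{"jaw":[50,50,50,50,50],"slide":[[0,0,0.7],[0,0,0.5],[0,0,0],[0,0,0],[0,0,0]],"spin":[0,0,0,0,0]}'
```

```text
time_s: 44.15
ee_pos: [524.6, -344.4, 192.1]
ee_rot: [179.8, -0.3, -6.7]
force: [0.1, 0.3, 0.1]
gripper_width: 35.9
gripper_force: 0.0
time_s: 45.15
ee_pos: [618.5, -107.5, 157.6]
ee_rot: [-180.0, 0.0, -6.6]
force: [0.3, 0.2, 0.1]
gripper_width: 50.6
gripper_force: 0.0
time_s: 45.65
ee_pos: [618.6, -109.6, 123.5]
ee_rot: [-180.0, -0.1, -6.7]
force: [0.1, -0.9, 0.1]
gripper_width: 49.8
gripper_force: 0.0
```

```bash
python3 -m jog '{"jaw":[50,50,50,50,50,50,50,20,20,20],"slide":[[0,0,0.7],[0,0,0.8],[0,0,0.8],[0,0,0.7],[0,0,0.45],[0,0,0.2],[0,0,0],[0,0,0],[0,0,0],[0,0,0]],"spin":[0,0,0,0,0,0,0,0,0,0]}' 12
python3 -m jog '{"jaw":[20,20,20,20,20,20,20,20,20,20],"slide":[[0,0,0],[0,0,0],[0,0,-0.3],[0,0,-0.7],[0,0,-0.9],[0,0,-0.9],[0,0,-0.9],[0,0,-0.9],[0,0,-0.7],[0,0,-0.4]],"spin":[0,0,0,0,0,0,0,0,0,0]}'
```

```text
time_s: 46.65
ee_pos: [618.7, -109.5, 14.2]
ee_rot: [180.0, -0.1, -6.7]
force: [-0.5, -0.2, 0.3]
gripper_width: 28.7
gripper_force: 0.0
time_s: 47.65
ee_pos: [618.8, -109.5, 186.9]
ee_rot: [180.0, -0.2, -6.7]
force: [0.5, 0.5, -0.7]
gripper_width: 21.9
gripper_force: 12.0
```

```bash
python3 -m jog '{"jaw":[20,20,20,20,20,20,20,20,20,20],"slide":[[-0.03,0.5,0],[-0.06,0.9,0],[-0.06,0.9,0],[-0.06,0.9,0],[-0.06,0.9,0],[-0.06,0.9,0],[-0.06,0.9,0],[-0.06,0.9,0],[-0.04,0.8,0],[-0.03,0.49,0]],"spin":[0,0,0,0,0,0,0,0,0,0]}'
python3 -m jog '{"jaw":[20,20,20,20],"slide":[[0,0,0.3],[0,0,0],[0,0,0],[0,0,0]],"spin":[0,0,0,0]}'
```

```text
time_s: 48.65
ee_pos: [572.5, -350.9, 182.3]
ee_rot: [-180.0, 0.2, -6.8]
force: [0.3, 0.8, -0.7]
gripper_width: 21.4
gripper_force: 12.0
time_s: 49.05
ee_pos: [574.5, -347.4, 175.2]
ee_rot: [-180.0, 0.0, -6.6]
force: [-0.5, 0.3, -0.6]
gripper_width: 21.7
gripper_force: 12.0
```

```bash
python3 -m jog '{"jaw":[20,20,20,20,20,20,20,20,20,20],"slide":[[0,0.04,0.4],[0,0,0.6],[0,0,0.6],[0,0,0.6],[0,0,0.45],[0,0,0.25],[0,0,0.07],[0,0,0],[0,0,0],[0,0,0]],"spin":[0,0,0,0,0,0,0,0,0,0]}'
python3 -m jog '{"jaw":[20,20,20,20,20],"slide":[[0,0,0.07],[0,0,0.06],[0,0,0.04],[0,0,0],[0,0,0]],"spin":[0,0,0,0,0]}'
```

```text
time_s: 50.05
ee_pos: [574.6, -350.0, 87.0]
ee_rot: [180.0, -0.1, -6.7]
force: [-0.5, 0.4, -0.5]
gripper_width: 21.8
gripper_force: 12.0
time_s: 50.55
ee_pos: [574.0, -349.7, 80.9]
ee_rot: [-180.0, 0.0, -6.7]
force: [-0.1, 0.2, -0.5]
gripper_width: 21.7
gripper_force: 12.0
```

```bash
python3 -m jog '{"jaw":[20,24,30,36,36,36,36,36,36,36],"slide":[[0,0,0.02],[0,0,0],[0,0,0],[0,0,0],[0,0,-0.2],[0,0,-0.5],[0,0,-0.7],[0,0,-0.8],[0,0,-0.8],[0,0,-0.8]],"spin":[0,0,0,0,0,0,0,0,0,0]}'
python3 -m jog '{"jaw":[36,36,36,36,36,36,36,36,36,36],"slide":[[-0.5,0,-0.8],[-0.7,0,-0.8],[-0.8,0,-0.5],[-0.8,0,0],[-0.5,0,0],[0,0,0],[0,0,0],[0,0,0],[0,0,0],[0,0,0]],"spin":[0,0,0,0,0,0,0,0,0,0]}'
python3 - <<'E'
from h import *
w=env.grab_frame("wrist")[0:300,100:500,::-1];a=env.grab_frame("scene")[120:270,240:440,::-1];b=env.grab_frame("side")[120:270,220:420,::-1]
m=env.camera_model("wrist")
cv2.imwrite("pics/f.png",np.vstack([cv2.resize(np.hstack([a,b]),(800,300)),cv2.resize(w,(400,300)) if 0 else np.hstack([cv2.resize(w,(400,300)),np.zeros((300,400,3),np.uint8)])]))
t=np.radians(-6.5);R=np.array([[np.cos(t),-np.sin(t)],[np.sin(t),np.cos(t)]])
E
```

```text
time_s: 51.55
ee_pos: [574.1, -349.7, 195.8]
ee_rot: [180.0, -0.0, -6.7]
force: [0.6, -0.3, 0.4]
gripper_width: 36.0
gripper_force: 0.0
time_s: 52.55
ee_pos: [476.3, -338.2, 257.0]
ee_rot: [-180.0, 0.0, -6.7]
force: [0.0, 0.1, 0.6]
gripper_width: 36.1
gripper_force: 0.0
```

View pics/f.png

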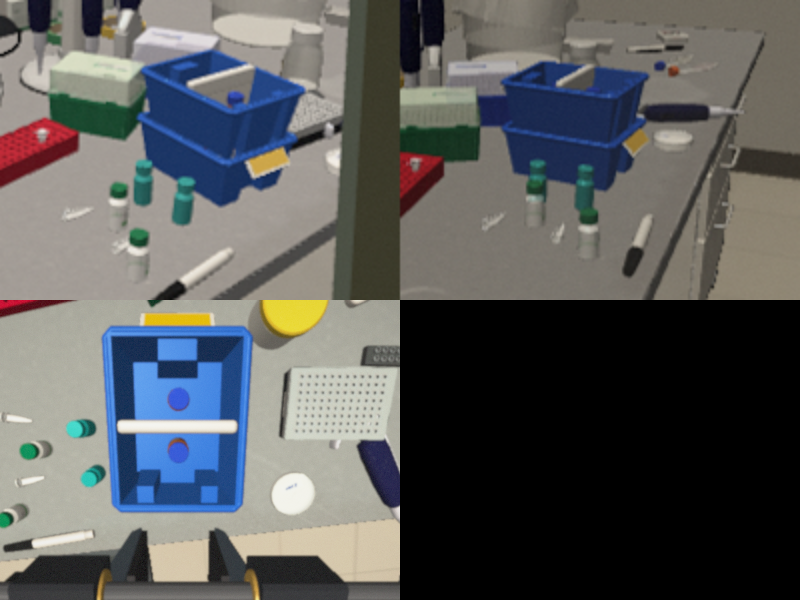

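The final views show the bins stacked level with cards at opposite ends. One blue cap is upright in each compartment, at (178,399) and (178,451), the green vials are in place and the gripper is clear. I'm handing the job in.

```bash
python3 -c "
from workcell import env
print(env.job_done())"
```

```text
the job is handed in; nothing more can be done
None
```

The job is handed in, with no verdict returned: the red vials stand in the bottom bin, the divided bin sits turned and level on its ledges with one amber vial in each compartment, and the green vials were not moved.

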